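# Lock out the gas line and pull the filter plate for inspection

## Task

Before the filter is opened the gas line must be locked out: take the red pin from the rack and stand it fully home in the bore of the steel shut-off block. Then lift the blue flap of the filter housing by its bar until it stands open and stays so, draw the filter plate out by its yellow tab, and present it: hold it upright and still over the middle of the white light panel, about 15 cm above it. Finish while still holding it there, with the pin in its bore and the flap open, and leave the other things on the bench (the blue pin too) where they are.

Things in the scene. Friction and masses are not known exactly. Their poses are not given: they have to be found in the camera images.
- redpin_center (a point): Red lock-out pin, 76 mm tall, about 50 g, upright in one of the rack's two holes (which one varies). This point is half-way up on its axis, 38 mm above the foot; z runs up the pin. Red square grip, 20 x 20 mm (x, y), from 6 mm below to 38 mm above this point; its faces lie within 0.15 rad of the rack's.
- redpin_foot (a point): Centre of the red pin's foot (lower end), z up the pin. Steel shank from here: 12 mm in diameter, 32 mm long, foot chamfered to 8 mm; the flat underside of the grip then forms a shoulder that rests on the rack's (or block's) top.
- bluepin_center (a point): The same point of the blue pin: a pin just like the red one, in the other hole 60 mm away along the rack. Not to be moved.
- rack: Grey plastic rack fixed to the bench, 50 x 110 x 45 mm (x, y, z), origin at the middle of its underside; two blind holes 15 mm wide, 34 mm deep, at y = -30 and +30 mm. It may stand on the robot's left or right.
- bore (a point): Mouth centre of the lock bore in the top of the steel shut-off block, z up. The bore is 15 mm wide, 34 mm deep, blind; fully home, the red pin's shoulder lies on the block's top and its foot is 32 mm below this point. The block is fixed, 60 x 60 x 45 mm, this point in the middle of its top, with brass and steel pipe stubs 30 mm out of its +y and -y sides. It stands on the side the rack does not.
- housing: Aluminium filter housing fixed to the bench, a box 120 x 120 x 100 mm with 6 mm walls, open on top under the flap; origin in the middle of its underside, x towards its hinge side (away from the robot when yaw is 0), z up. Pipe stubs stand out 34 mm from its +y and -y sides near x = -20 mm. Inside is a black insert whose top is 50 mm above the origin, with a slot 64 mm long (x) and 11 mm wide (y) in which the filter plate stands, bottom 6 mm above the origin.
- flap (a joint): Angle of the blue flap about its hinge: 0 closed, positive open (front edge up and over away from the robot), stop at 1.8. A stiff friction hinge (about 0.14 N m): it stays at any angle it is left at. It may start a little ajar.
- flap_hinge (a point): Middle of the flap's hinge line, at the top of the housing's +x wall; the hinge line runs along this frame's y, x points out of the back of the housing. The flap is 120 mm square, 6 mm thick, from this line towards -x when closed.
- flap_bar (a point): Middle of the flap's lifting bar: a round steel bar 10 mm in diameter, 90 mm long along the housing's y, on a post at each end (76 mm free between the posts), near the flap's front edge. The frame turns with the flap (z out of its outer face). The bar's axis is 105 mm from the hinge line along the flap and 40 mm above it, 34 mm clear above the flap's outer face (axis to face). Being round it turns between the fingers, so that a hand pointing down can carry it round the arc.
- filter_center (a point): Filter plate, hidden under the flap at the start: 86 mm tall in all. This point is half-way up (43 mm above its lower edge); z runs up the plate to the tab, x along its width, y through its thickness (same directions as the housing's at the start). Lower part: steel plate 60 x 8 x 50 mm (x, y, z) with a copper-coloured disc; 120 g or so.
- filter_tab (a point): Middle of the filter plate's yellow pull tab, 25 mm above filter_center: 30 x 10 x 36 mm (x, y, z), to be gripped across its 10 mm (along y). Its top is 8 mm below the housing's rim at the start.
- panel_middle (a point): Middle of the white upper face of the light panel, fixed flat on the bench: 120 x 120 mm, 8.5 mm high, black frame. On the left or right beyond the housing; the other side has an orange meter, 130 x 75 x 38 mm, fixed.
- wrench: Bystander, not to be moved: steel wrench, flat on the bench near the robot. Origin at its underside.
- union: Bystander, not to be moved: brass union, 28 mm wide, 34 mm tall, at the left. Origin at its underside.
- controller: Bystander, not to be moved: white and steel flow controller, 75 x 32 x 125 mm tall, brass stubs on both ends, far left. Origin at its underside.
- bottle: Bystander, not to be moved: small bottle, 50 mm wide, 130 mm tall, behind the housing. Origin at its underside.
- driver: Bystander, not to be moved: screwdriver lying at the right. Origin at its underside.
- sealjar: Bystander, not to be moved: jar with a green cap, 60 mm wide and tall, far right. Origin at its underside.
Mind the look-alikes: they are no part of the job. Of the things like the part that bears redpin_center, leave any that is orange; of the rest the smaller one is meant.

How it is judged (in metres and radians):
On the way, in this order (a step that is already met when the one before it is completed fails the run):
1. the red pin stands upright, fully home in the shut-off block's bore (horizontal distance between redpin_foot and bore below 0.005 m and z of redpin_foot in the frame of bore below -0.027 m and angle between redpin_center's own z axis and vertical below 0.12 rad), for 0.2 s.
2. the flap is lifted open, past 1.2 rad (value of joint flap above 1.2 rad), for 0.2 s.
3. the filter plate is drawn up, clear of the housing (z of filter_center in the frame of housing above 0.155 m), for 0.1 s.
At the end, for the whole second after the job is handed in: Plate gripped (over 1 N), upright to 0.26 rad, under 0.03 m/s, its centre within 45 mm of the panel's middle from above and 100 to 240 mm over it; red pin upright (0.12 rad) in the bore, foot within 5 mm of its axis and 27 mm deep or more; flap past 1.1 rad (all of step 1 and value of joint flap above 1.1 rad and horizontal distance between filter_center and panel_middle below 0.045 m and z of filter_center in the frame of panel_middle between 0.1 and 0.24 m and angle between filter_center's own z axis and vertical below 0.26 rad and linear speed of filter below 0.03 m/s and contact force between filter and the fingers above 1 N); the arm keeps its last pose, push and grip.
It fails at once if the blue pin is moved by more than 20 mm (distance of bluepin_center from where it was at the start of the episode above 0.02 m).
It fails at once if another loose thing on the bench is moved by more than 30 mm (distance of any of wrench, union, controller, bottle, driver, sealjar from where it was at the start of the episode above 0.03 m).
It also fails if it takes over 72 s, if anything falls off the work surface, if the arm or the gripper's body presses on something with over 40 N, if the wrist force passes 120 N, or if a joint passes its speed limit or range.

## Robot

A 7-joint arm with a two-finger parallel gripper is mounted at the origin on the work surface. World frame = base frame: x ahead of the robot, y to its left, z up, the work surface at z = 0. Lengths are in mm, angles in rad, forces in N, time in s.
With the tool pointing down it reaches from about 425 to 950 mm from the base axis. Payload 16.7 kg.
Tool frame: the origin (TCP) lies between the finger pads; the fingertips stand 17 mm ahead of it and the grasp point (between the pads) lies 2 mm behind it (ctrl.tip_reach is the distance from the TCP to the fingertips, in mm); z points along the fingers, y is the line along which they close (so a half turn about z gives the same grasp; the last joint's range is limited). The gripper opens to 94 mm and grips with 3 to 60 N. Pads are 16 mm wide; open, the fingers measure 119 mm over their backs; the gripper's body (75 mm by 177 mm) begins 78 mm behind the grasp point.
Start: joints at [-1.337, 0.426, 0.074, 1.606, -0.034, 1.111, -0.067], TCP at [252.127, 626.105, 222.467] pointing down, gripper open.
Joint ranges: [-2.85, 2.85], [-0.5, 2.14], [-1.23, 1.37], [0.21, 2.46], [-1.02, 4.16], [0.16, 2.05], [-2.73, 2.73]. Speed limits (rad/s): [1.89, 1.89, 2.39, 2.39, 3.01, 3.01, 3.01].

## Interface

Orientations are given as a unit quaternion [w, x, y, z].
In Python, from plant import observe, viewer, workorder, ctrl gives the robot as it stands. The module is installed in compiled form; this text tells all that it offers.
- The arm moves only by the shell command python3 -m handwheel 'ROWS' [OPENING]. ROWS is a JSON object of lists of equal length, an entry for each row: "dp": the shift along the tool's x, y, z normalised to -1 to 1, where 1 is 800 mm, a list of three; "delta_rot": the turn, a rotation vector about the tool's x, y, z normalised to -1 to 1, where 1 is 30 degrees, a list of three. A call has 1 to 5 rows; each row is the pose to reach, as a shift and turn from the pose commanded when the call began, along the tool's axes at that moment; what a row does not reach only later rows make up. A row lasts 1/12 s, in which the tool goes at most 41.7 mm and 7.16 degrees, less where a joint would pass 70% of its speed; a pose out of reach is approached as far as the arm can. A call with a number of a shift or a turn outside -1 to 1 is refused whole. A call with a gripper value outside its range is refused whole. OPENING is the opening, from -1 (shut) to 1 (fully open), set as the call begins (- or left out, the last holds). The fingers move at their own pace and stop on an object; the grip force is fixed at half the most. Time passes only in rows, so rows that repeat a pose let the fingers close. It gives the time, the measured TCP pose, the force, the opening and the grip force at its end, in the units of the state.
- observe(): the state, without advancing time (a new reading comes with each control period).
- viewer.snapshot(name): name is "scene" or "top" or "wrist"; returns (picture, depth): 400x640x3 uint8, red, green, blue; 400x640 float32, mm along the optical axis (not along the pixel's ray), 0 where there is no reading.
- viewer.calibration(name): a dict with "mtx" (3x3 intrinsics, pixels), "eye" and "rotation" of the camera in the world; the wrist camera has in their place "mount" (4x4, takes a point from camera to tool coordinates, whose origin is the TCP and whose axes are the flange's). Camera axes: x right, y up, looking along -z (the intrinsics and any distortion apply to the point x, -y, -z); pixel columns grow to the right and rows downward; lengths in mm; the calibration is good to about 2 mm. A picture is of the moment at which its call begins: read the wrist's pose just before it. calibration takes no time and is no camera call.
- workorder.hand_in(): hands the job in; it is judged then, once.
The state is a dict: "clock": time; "joint_pos": joint angles; "qd": joint speeds; "joint_efforts": joint torques, N m; "ee_pos": TCP position; "tool_rot": TCP orientation; "wrist_force": force on the tool from outside, world axes, zero at the start; "ft_torque": the same for the moment, N m; "grip_width": finger opening in mm; "gripper_force": force on a finger pad.
Only numpy, scipy, OpenCV 4.12 (cv2) and the standard library are available. Lean on these libraries where they do the work, as an engineer would, in place of code of your own. Each camera call takes 0.05 s, during which the arm holds its last target. There are 200 camera calls.

## Working session

There is one attempt and no reset: what is moved stays moved. The work goes in short steps, Python scripts to look and compute and a shell command to move; the robot and the scene stay as the last step left them, time stands still between calls to the robot, and variables do not carry over. Pictures are saved under pics/ and viewed, at most 11 in all, crops included, and the job is handed in when it is done.

```bash
mkdir -p pics
cat > h.py <<'E'
import numpy as np, cv2
from scipy.spatial.transform import Rotation as R
from plant import observe, viewer, workorder, ctrl
def q2R(q): return R.from_quat([q[1],q[2],q[3],q[0]]).as_matrix()
def snap(n):
    s=observe(); p,d=viewer.snapshot(n); np.savez(n+'.npz',p=p,d=d,pos=s['ee_pos'],q=s['tool_rot']); return p,d
def load(n): return np.load(n+'.npz')
def cam(n):
    c=viewer.calibration(n); K=np.array(c['mtx'])
    if 'mount' in c:
        z=load(n); T=np.eye(4);T[:3,:3]=q2R(z['q']);T[:3,3]=z['pos']; M=T@np.array(c['mount']); return K,M[:3,:3],M[:3,3]
    r=np.array(c['rotation']); r=r if r.shape==(3,3) else q2R(r)
    return K,r,np.array(c['eye'])
def pts(n,uv,depth=None,z=None):
    K,r,e=cam(n); uv=np.atleast_2d(uv).astype(float); D=load(n)['d']
    ray=np.c_[(uv[:,0]-K[0,2])/K[0,0],-(uv[:,1]-K[1,2])/K[1,1],-np.ones(len(uv))]@r.T
    if z is not None: return e+ray*((z-e[2])/ray[:,2])[:,None]
    d=D[uv[:,1].astype(int),uv[:,0].astype(int)]
    return e+ray*d[:,None]
def proj(n,P):
    K,r,e=cam(n); c=(np.atleast_2d(P)-e)@r; return np.c_[K[0,2]+K[0,0]*c[:,0]/-c[:,2],K[1,2]-K[1,1]*c[:,1]/-c[:,2]]
def rows(target,yaw=None):
    "tool-frame dp (norm) & delta_rot (norm) to reach target with tool straight down, y-axis at yaw (mod pi)"
    s=observe(); T=q2R(s['tool_rot']); dp=T.T@(np.array(target)-s['ee_pos'])/800
    out=[dp.round(4)]
    if yaw is not None:
        y=np.array([np.cos(yaw),np.sin(yaw),0]); 
        if y@T[:,1]<0:y=-y
        zz=np.array([0,0,-1.]); G=np.c_[np.cross(y,zz),y,zz]
        out.append((R.from_matrix(T.T@G).as_rotvec()/np.radians(30)).round(4))
    return out
E
python3 - <<'E'
from h import *
for n in('top','scene'):
    p,d=snap(n); cv2.imwrite(f'pics/{n}0.png',p[:,:,::-1]); print(n,viewer.calibration(n))
print(viewer.calibration('wrist')); s=observe(); print(s['clock'],q2R(s['tool_rot']).round(3),s['ee_pos'],ctrl.tip_reach,s['grip_width'])
E
```

```text
top {'mtx': array([[487.99438748,   0.        , 317.68894256],
       [  0.        , 487.99438748, 205.34205955],
       [  0.        ,   0.        ,   1.        ]]), 'eye': array([ 337.53658755,   10.83376721, 1827.06275252]), 'rotation': array([-0.69858928, -0.04969938,  0.04769151,  0.71219976])}
scene {'mtx': array([[493.33020158,   0.        , 318.89307546],
       [  0.        , 493.33020158, 198.31169318],
       [  0.        ,   0.        ,   1.        ]]), 'eye': array([1621.92768056,   98.228753  ,  913.51485373]), 'rotation': array([0.59736497, 0.29505265, 0.32502897, 0.67115959])}
{'mtx': array([[286.91280129,   0.        , 326.49448837],
       [  0.        , 286.91280129, 202.0516276 ],
       [  0.        ,   0.        ,   1.        ]]), 'mount': array([[ 7.41380693e-04,  9.73922042e-01,  2.26881702e-01,
         6.52995200e+01],
       [ 9.99999372e-01, -9.12672234e-04,  6.50080533e-04,
         1.02940241e-01],
       [ 8.40196391e-04,  2.26881078e-01, -9.73922107e-01,
        -1.62548793e+02],
       [ 0.00000000e+00,  0.00000000e+00,  0.00000000e+00,
         1.00000000e+00]])}
0.1 [[-0.928  0.374 -0.   ]
 [ 0.374  0.928 -0.001]
 [-0.    -0.001 -1.   ]] [251.99206714 625.7751915  221.84378439] 17.0 94.08360286199164
```

View pics/top0.png

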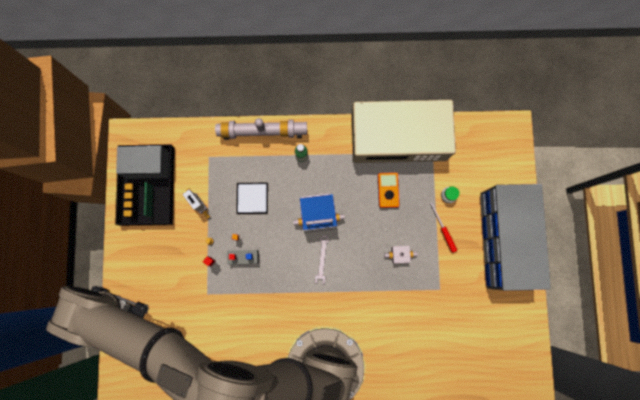

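View pics/scene0.png

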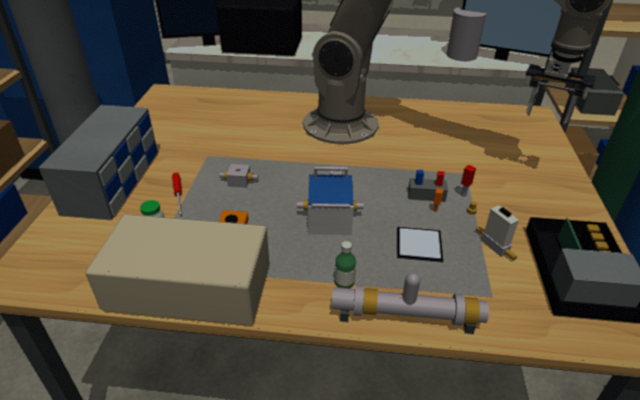

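The top view shows the arm base at the bottom and x pointing up. Candidates for the red pin:
- Small red pin in the rack hole at (233,257), beside the blue one at (250,257).
- Larger red one standing outside the rack at (209,262).
- Orange one at (235,237).

I choose the small red one in the rack at (233,257). Other positions: block (401,255), housing (319,213), panel (252,198).

Run:
```python
from h import *
L=dict(red=(233,257),blue=(250,257),bigred=(209,262),orange=(235,237),block=(401,253),housing=(319,205),panel=(252,198),bottle=(301,152),ctrl=(193,200),bar1=(305,228),bar2=(335,225))
for k,v in L.items(): print(k,pts('top',v)[0].round(0))
p=load('top')['p'];s=load('scene')['p']
a=cv2.resize(p[225:280,195:275],(400,275),interpolation=cv2.INTER_CUBIC)
b=cv2.resize(p[225:280,361:441],(400,275),interpolation=cv2.INTER_CUBIC)
c=cv2.resize(p[185:240,280:360],(400,275),interpolation=cv2.INTER_CUBIC)
e=cv2.resize(s[160:215,400:480],(400,275),interpolation=cv2.INTER_CUBIC)
cv2.imwrite('pics/crop1.png',np.vstack([np.hstack([a,b]),np.hstack([c,e])])[:,:,::-1])
```

```text
red [399. 316.  95.]
blue [399. 257.  88.]
bigred [383. 400.  99.]
orange [472. 314.  70.]
block [ 406. -293.    4.]
housing [577.   9. 107.]
panel [624. 262.   0.]
bottle [773.  70. 103.]
ctrl [602. 454. 124.]
bar1 [495.  59. 119.]
bar2 [504. -46. 119.]
```

View pics/crop1.png

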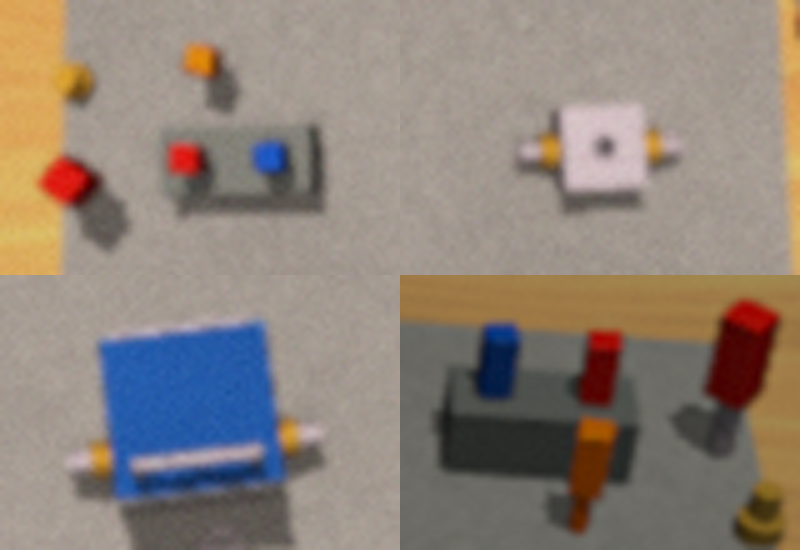

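The crop confirms it: a 20 mm red grip stands in the rack at its left end, centred at crop (185,158). The bigger red one and the orange one stand outside the rack. The flap looks closed, with its bar at the front. Next I move above the red pin, turning so the fingers close along x.

```bash
python3 -c "
from h import *
print(rows([385,316,240],0))"
```

```text
[array([-0.2989, -0.2971, -0.0223]), array([-1.9000e-03,  1.5000e-03,  2.2688e+00])]
```

```bash
python3 -m handwheel '{"dp":[[-0.15,-0.15,-0.01],[-0.15,-0.15,-0.01],[-0.15,-0.15,-0.01],[-0.15,-0.15,-0.01],[-0.15,-0.15,-0.01]],"delta_rot":[[0,0,1],[0,0,1],[0,0,1],[0,0,1],[0,0,1]]}' -0.1
python3 -c "
from h import *
print(rows([385,316,240],0))"
```

```text
clock: 0.52
ee_pos: [322.5, 463.2, 230.9]
tool_rot: [0.001, 0.445, 0.896, -0.001]
wrist_force: [1.4, -0.2, 0.7]
grip_width: 63.8
gripper_force: 0.0
[array([-0.1938, -0.049 , -0.011 ]), array([3.0000e-04, 3.4000e-03, 1.2397e+00])]
```

```bash
python3 -m handwheel '{"dp":[[-0.19,-0.048,-0.01],[-0.19,-0.048,-0.01],[-0.19,-0.048,-0.01],[-0.19,-0.048,-0.01],[-0.19,-0.048,-0.01]],"delta_rot":[[0,0,1],[0,0,1],[0,0,1],[0,0,1],[0,0,1]]}' 
python3 -m handwheel '{"dp":[[0,0,0],[0,0,0],[0,0,0]],"delta_rot":[[0,0,0.24],[0,0,0.24],[0,0,0.24]]}'
python3 - <<'E'
from h import *
p,d=snap('wrist'); cv2.imwrite('pics/w1.png',p[:,:,::-1]); print(observe()['ee_pos'],q2R(observe()['tool_rot']).round(3),observe()['joint_pos'])
print(rows([399,316,240],0))
E
```

```text
clock: 0.93
ee_pos: [384.8, 320.7, 239.0]
tool_rot: [0.0, 0.661, 0.75, -0.0]
wrist_force: [0.1, -0.1, 0.4]
grip_width: 42.1
gripper_force: 0.0
clock: 1.18
ee_pos: [381.9, 326.8, 238.4]
tool_rot: [-0.0, 0.7, 0.714, -0.0]
wrist_force: [0.2, -0.4, 0.3]
grip_width: 42.2
gripper_force: 0.0
[381.8511437  326.89691683 238.33044449] [[-0.02  1.   -0.  ]
 [ 1.    0.02 -0.  ]
 [-0.   -0.   -1.  ]] [-1.17271352  0.12486379  0.37012915  1.9838628  -0.05210126  1.04220666
 -0.75900807]
[array([-0.014 ,  0.0212, -0.0021]), array([-0.0004,  0.0006,  0.038 ])]
```

View pics/w1.png

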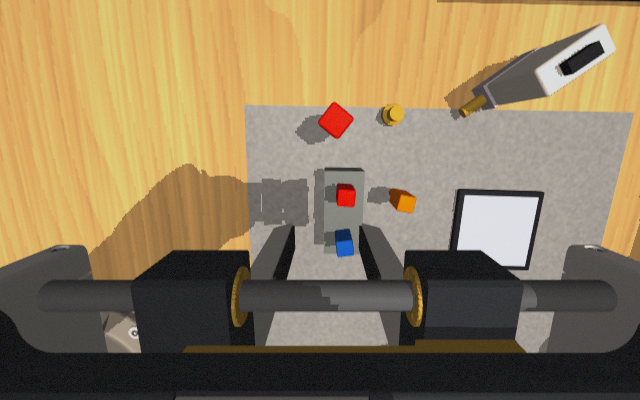

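The wrist view has x to the right and y up. It shows the red pin's top at about (346,190) in the grey rack, blue at (344,241), orange at (403,200), the big red one at (336,120), and the panel at (497,230). I'll measure the pin tops from depth.

```bash
cat >> h.py <<'E'
def topface(n,box,mask=None,ztol=4):
    "points in box (u0,v0,u1,v1) with mask(r,g,b): top-face centre, minAreaRect angle, sizes"
    L=load(n); u0,v0,u1,v1=box; g=np.mgrid[v0:v1,u0:u1]; uv=np.c_[g[1].ravel(),g[0].ravel()]
    P=pts(n,uv+0.5-0.5); c=L['p'][uv[:,1],uv[:,0]].astype(int); ok=(L['d'][uv[:,1],uv[:,0]]>0)
    if mask: ok&=mask(c[:,0],c[:,1],c[:,2])
    P=P[ok]; z=np.percentile(P[:,2],85); Q=P[abs(P[:,2]-z)<ztol]
    r=cv2.minAreaRect(Q[:,:2].astype(np.float32)); return np.r_[np.array(r[0]),np.median(Q[:,2])].round(1),np.round(r[1],1),round(r[2],1),len(Q)
E
python3 - <<'E'
from h import *
red=lambda r,g,b:(r>120)&(g<60)&(b<60)
blue=lambda r,g,b:(b>110)&(r<80)
print('red',topface('wrist',(325,175,365,215),red))
print('blue',topface('wrist',(325,225,365,262),blue))
print('redTop',topface('top',(226,250,242,264),red)); print('blueTop',topface('top',(243,250,258,264),blue))
gry=lambda r,g,b:(abs(r-g)<25)&(abs(r-b)<30)
P=pts('wrist',[(345,172),(325,180),(360,180),(345,220),(326,230),(325,240)]);print(P.round(1))
# block via top cam
print('block',topface('top',(390,242,413,266),lambda r,g,b:(r>150)))
w=lambda r,g,b:(r>180)&(g>180)&(b>180)
print('panel',topface('wrist',(450,185,545,272),w)); print('panelT',topface('top',(236,182,270,215),w))
E
```

```text
red (array([403.6, 324.7,  89.4]), array([18.7, 19.2]), 86.2, 291)
blue (array([403.9, 265.1,  89.4]), array([19.5, 18.6]), 9.1, 259)
redTop (array([401.8, 323.3,  89.9]), array([ 9.3, 14.3]), 62.4, 9)
blueTop (array([402. , 262.1,  89.8]), array([14.4, 18.1]), 0.3, 19)
[[404.4 348.   46.4]
 [379.8 337.6  46.9]
 [423.6 338.2  45. ]
 [406.6 285.8  45.6]
 [382.3 271.4  44.5]
 [381.3 257.9  45.3]]
block (array([ 400.4, -285.5,   47.3]), array([58.6, 58. ]), 88.7, 145)
panel (array([625.7, 261.9,   9.2]), array([103.6, 105.3]), 89.1, 4392)
panelT (array([622.4, 262.4,  12. ]), array([100.8,  99.7]), 88.9, 296)
```

Measured values fit: pin top at 89.4 (expected 89), pins 59.6 mm apart, block top about 47 against 45. Red faces are turned by about -0.07 rad. I'll go above it and descend.

```bash
python3 -c "
from h import *
print(rows([403.6,324.7,110],-0.066),rows([403.6,324.7,72],-0.066))"
```

```text
[array([-0.0032,  0.0272,  0.1604]), array([-0.0004,  0.0006,  0.164 ])] [array([-0.0032,  0.0272,  0.2079]), array([-0.0004,  0.0006,  0.164 ])]
```

```bash
python3 -m handwheel '{"dp":[[-0.003,0.027,0.04],[-0.003,0.027,0.09],[-0.003,0.027,0.14],[-0.003,0.027,0.16],[-0.003,0.027,0.16]],"delta_rot":[[0,0,0.164],[0,0,0.164],[0,0,0.164],[0,0,0.164],[0,0,0.164]]}' 
python3 -c "
from h import *
print(rows([403.6,324.7,72],-0.066))"
```

```text
clock: 1.65
ee_pos: [401.8, 323.2, 106.7]
tool_rot: [0.001, 0.73, 0.683, -0.003]
wrist_force: [-0.9, -0.7, 0.4]
grip_width: 42.0
gripper_force: 0.0
[array([0.0023, 0.0022, 0.0434]), array([-0.0069,  0.0105, -0.0012])]
```

```bash
python3 -m handwheel '{"dp":[[0.0015,0.002,0.02],[0.0015,0.002,0.043],[0.0015,0.002,0.043],[0.0015,0.002,0.043]],"delta_rot":[[0,0,0],[0,0,0],[0,0,0],[0,0,0]]}' 
python3 -m handwheel '{"dp":[[0,0,0],[0,0,0],[0,0,0],[0,0,0],[0,0,0]],"delta_rot":[[0,0,0],[0,0,0],[0,0,0],[0,0,0],[0,0,0]]}' -1
python3 -m handwheel '{"dp":[[0,0,-0.02],[0,0,-0.06],[0,0,-0.1],[0,0,-0.14],[0,0,-0.18]],"delta_rot":[[0,0,0],[0,0,0],[0,0,0],[0,0,0],[0,0,0]]}'
```

```text
clock: 1.98
ee_pos: [405.5, 325.9, 76.8]
tool_rot: [0.0, 0.731, 0.682, -0.0]
wrist_force: [-0.3, 0.8, 0.4]
grip_width: 42.1
gripper_force: 0.0
clock: 2.4
ee_pos: [405.6, 326.0, 76.9]
tool_rot: [-0.0, 0.732, 0.682, 0.0]
wrist_force: [-1.9, 0.3, 9.5]
grip_width: 19.8
gripper_force: 30.0
clock: 2.82
ee_pos: [405.3, 325.2, 221.9]
tool_rot: [0.0, 0.732, 0.682, 0.0]
wrist_force: [0.8, 0.9, -1.3]
grip_width: 19.7
gripper_force: 30.0
```

```bash
python3 -m handwheel '{"dp":[[-0.05,0.003,-0.03],[-0.1,0.008,-0.05],[-0.15,0.013,-0.06],[-0.2,0.02,-0.06],[-0.25,0.03,-0.06]],"delta_rot":[[0,0,-0.13],[0,0,-0.13],[0,0,-0.13],[0,0,-0.13],[0,0,-0.13]]}'
python3 -c "
from h import *
print(rows([435,-20,265],0),rows([400,-285,240],0))"
```

```text
clock: 3.23
ee_pos: [414.5, 126.2, 269.0]
tool_rot: [-0.0, 0.708, 0.706, 0.001]
wrist_force: [1.9, 0.1, -0.4]
grip_width: 20.2
gripper_force: 30.0
[array([-0.1827,  0.026 ,  0.0047]), array([ 0.002 , -0.0035, -0.0038])] [array([-0.5141, -0.0171,  0.0353]), array([ 0.002 , -0.0035, -0.0038])]
```

```bash
python3 -m handwheel '{"dp":[[-0.05,0.015,0],[-0.1,0.025,0],[-0.15,0.025,0],[-0.2,0.025,0],[-0.25,0.02,0]],"delta_rot":[[0,0,0],[0,0,0],[0,0,0],[0,0,0],[0,0,0]]}'
python3 -m handwheel '{"dp":[[-0.05,-0.008,0.01],[-0.1,-0.016,0.02],[-0.15,-0.025,0.03],[-0.2,-0.033,0.035],[-0.25,-0.038,0.035]],"delta_rot":[[0,0,0],[0,0,0],[0,0,0],[0,0,0],[0,0,0]]}'
python3 -m handwheel '{"dp":[[0,0,0],[0,0,0],[0,0,0]],"delta_rot":[[0,0,0],[0,0,0],[0,0,0]]}'
python3 - <<'E'
from h import *
p,d=snap('wrist'); cv2.imwrite('pics/w2.png',p[:,:,::-1]); print(observe()['ee_pos'],q2R(observe()['tool_rot']).round(3),observe()['joint_pos'])
print(proj('wrist',[[400.4,-285.5,45]]))
E
```

```text
clock: 3.65
ee_pos: [430.0, -74.2, 268.4]
tool_rot: [0.0, 0.708, 0.706, 0.0]
wrist_force: [1.6, -0.2, -0.5]
grip_width: 19.7
gripper_force: 30.0
clock: 4.07
ee_pos: [398.0, -273.6, 240.0]
tool_rot: [0.0, 0.708, 0.706, 0.001]
wrist_force: [1.4, 0.7, -0.6]
grip_width: 19.7
gripper_force: 30.0
clock: 4.32
ee_pos: [399.1, -271.9, 240.0]
tool_rot: [-0.0, 0.708, 0.706, -0.0]
wrist_force: [0.4, -0.0, -0.2]
grip_width: 19.3
gripper_force: 30.0
[ 399.46858213 -271.23962867  240.05935192] [[ 0.002  1.    -0.   ]
 [ 1.    -0.002  0.001]
 [ 0.001 -0.    -1.   ]] [-0.52533627  0.13005863  1.0967448   2.04505567 -0.13458457  1.04122884
  0.63418699]
[[327.66417435 198.55331775]]
```

View pics/w2.png

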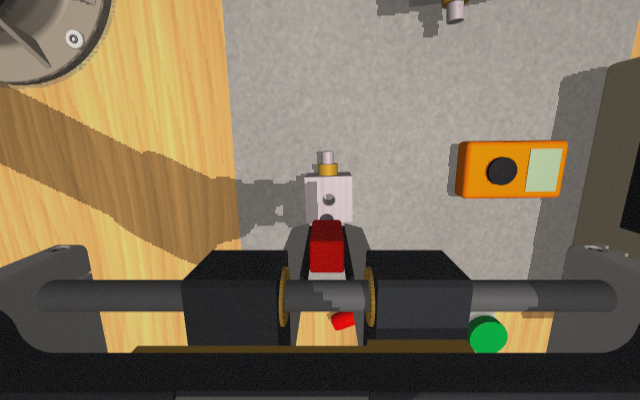

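The wrist view shows the block with its bore at about (329,199), and the held pin with its shank tip at about (328,215). I'll refine this on an enlarged crop.

Run:
```python
from h import *
L=load('wrist');g=cv2.cvtColor(L['p'],cv2.COLOR_RGB2GRAY)
print(g[190:224:1,318:340].tolist().__repr__().replace('], [','\n'))
cv2.imwrite('pics/w2c.png',cv2.resize(L['p'][165:275,290:370],(580,600*797//797),interpolation=cv2.INTER_CUBIC)[:,:,::-1])
print(topface('wrist',(300,170,358,213),lambda r,g,b:(r>90)))
print('bore',pts('wrist',[(329,199.5)],z=45))
T=q2R(L['q']); print('foot pred',proj('wrist',L['pos']+T@np.array([0,0,63.9])),'topgrip',proj('wrist',L['pos']+T@np.array([0,0,-12.1])))
```

```text
[[203, 202, 197, 194, 191, 192, 202, 198, 202, 203, 203, 202, 200, 196, 201, 201, 203, 201, 205, 207, 201, 201
200, 200, 198, 194, 193, 190, 202, 199, 204, 205, 204, 203, 200, 197, 202, 199, 203, 202, 204, 202, 199, 199
203, 202, 200, 194, 194, 189, 202, 199, 201, 203, 204, 202, 200, 194, 201, 199, 200, 202, 206, 205, 200, 199
202, 201, 197, 197, 190, 189, 202, 203, 196, 188, 181, 182, 184, 187, 198, 199, 196, 203, 204, 206, 200, 199
203, 201, 198, 196, 191, 189, 192, 188, 161, 146, 135, 141, 147, 160, 179, 194, 198, 199, 205, 204, 199, 199
204, 200, 197, 195, 191, 186, 180, 183, 132, 127, 127, 130, 127, 132, 139, 170, 196, 203, 202, 203, 200, 200
200, 201, 197, 196, 190, 159, 186, 198, 131, 129, 127, 131, 131, 132, 131, 130, 178, 200, 204, 204, 199, 202
203, 201, 195, 195, 186, 125, 176, 198, 129, 128, 129, 131, 130, 132, 125, 98, 142, 196, 205, 204, 199, 199
201, 200, 198, 196, 175, 103, 123, 171, 126, 127, 127, 128, 125, 118, 101, 72, 101, 186, 204, 204, 200, 200
202, 201, 197, 198, 167, 95, 90, 116, 108, 111, 113, 117, 110, 92, 74, 73, 89, 175, 204, 203, 198, 199
202, 201, 197, 1
[... 1904 characters left out ...]
 63, 65, 68, 63, 67, 66, 131, 195, 194, 198, 199, 197, 197
163, 133, 63, 63, 65, 69, 64, 61, 58, 61, 63, 60, 58, 56, 58, 104, 158, 157, 161, 163, 158, 180
66, 39, 35, 47, 44, 44, 45, 43, 43, 46, 44, 39, 43, 40, 44, 43, 65, 65, 67, 65, 66, 126
33, 34, 35, 35, 34, 33, 41, 41, 33, 38, 43, 34, 34, 34, 39, 39, 40, 33, 39, 38, 43, 32
33, 41, 34, 40, 34, 36, 35, 33, 36, 38, 34, 37, 33, 38, 37, 42, 35, 34, 33, 34, 42, 40
41, 37, 37, 38, 41, 36, 36, 37, 38, 38, 35, 38, 36, 40, 35, 43, 36, 39, 35, 38, 37, 36]]
(array([ 400.5, -280.5,   45.5]), array([59.3, 46.8]), 1.1, 1595)
bore [[ 402.10319818 -286.74288575   45.        ]]
foot pred [[326.47103155 216.84536351]] topgrip [[326.46434155 254.36051231]]
```

View pics/w2c.png

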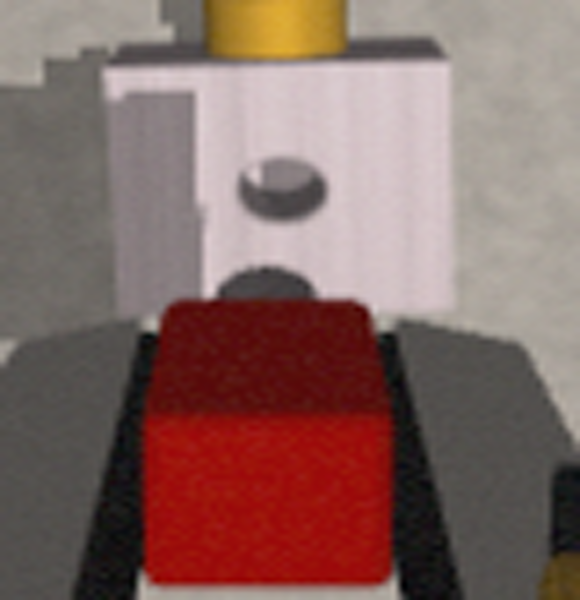

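The crop shows the bore centred at crop (282,188), i.e. px (328.8,199.5), in the middle of the block. The shank foot's upper edge is at crop (267,268), i.e. px (326.8,214). I'll compare it with the projected foot circle.

Run:
```python
from h import *
L=load('wrist');T=q2R(L['q'])
a=np.linspace(0,2*np.pi,73)
for off in (0,-1.5,-3):
  C=[proj('wrist',L['pos']+(T@np.c_[off+r*np.cos(a),r*np.sin(a),0*a+z].T).T) for r,z in((4,63.9),(6,61.9))]
  print(off,[ (c[:,1].min().round(1),c[:,0].min().round(1),c[:,0].max().round(1)) for c in C])
B=pts('wrist',[(328.7,199.5)],z=45)[0]; print(B)
b=proj('wrist',B+np.c_[7.5*np.cos(a),7.5*np.sin(a),0*a]); print(b.min(0),b.max(0))
print(rows([B[0]+.2,B[1]+1.2,125],0))
```

```text
0 [(np.float64(212.1), np.float64(321.6), np.float64(331.3)), (np.float64(210.4), np.float64(319.1), np.float64(333.8))]
-1.5 [(np.float64(213.9), np.float64(321.6), np.float64(331.3)), (np.float64(212.2), np.float64(319.1), np.float64(333.8))]
-3 [(np.float64(215.7), np.float64(321.6), np.float64(331.3)), (np.float64(214.0), np.float64(319.1), np.float64(333.8))]
[ 401.7201009  -286.74176635   45.        ]
[322.82700143 193.74202391] [334.57331218 205.20463182]
[array([-0.0179,  0.0031,  0.1438]), array([-0.0002, -0.001 , -0.004 ])]
```

```bash
python3 -m handwheel '{"dp":[[-0.0177,0.003,0.04],[-0.0177,0.003,0.09],[-0.0177,0.003,0.14],[-0.0177,0.003,0.145],[-0.0177,0.003,0.145]],"delta_rot":[[0,0,0],[0,0,0],[0,0,0],[0,0,0],[0,0,0]]}'
python3 -m handwheel '{"dp":[[0,0,0],[0,0,0]],"delta_rot":[[0,0,0],[0,0,0]]}'
python3 -c "
from h import *
print(rows([402,-285.4,77],0))"
```

```text
clock: 4.78
ee_pos: [400.8, -285.1, 123.5]
tool_rot: [-0.002, 0.708, 0.706, -0.001]
wrist_force: [-1.1, 0.3, 0.6]
grip_width: 19.7
gripper_force: 30.0
clock: 4.95
ee_pos: [403.0, -286.3, 126.3]
tool_rot: [0.001, 0.708, 0.706, 0.001]
wrist_force: [-0.8, 0.5, 0.0]
grip_width: 19.7
gripper_force: 30.0
[array([ 0.0012, -0.0015,  0.0617]), array([ 0.0061,  0.0006, -0.0037])]
```

```bash
python3 -m handwheel '{"dp":[[0.0005,-0.001,0],[0.0005,-0.001,0],[0.0005,-0.001,0],[0.0005,-0.001,0]],"delta_rot":[[0,0,0],[0,0,0],[0,0,0],[0,0,0]]}'
python3 - <<'E'
from h import *
p,d=snap('wrist'); print([observe()['ee_pos'].round(2) if 1 else 0]); print(rows([402,-285.4,77],0))
g=cv2.cvtColor(p,cv2.COLOR_RGB2GRAY); u,v=proj('wrist',[[402,-286.7,45]])[0].astype(int); print(u,v)
T=q2R(load('wrist')['q']);print(proj('wrist',load('wrist')['pos']+T@np.array([-1.4,0,63.9])))
c=p[v-45:v+60,u-60:u+60]; cv2.imwrite('pics/w3.png',cv2.resize(c,None,fx=5,fy=5,interpolation=cv2.INTER_CUBIC)[:,:,::-1])
E
```

```text
clock: 5.28
ee_pos: [401.3, -285.7, 124.7]
tool_rot: [0.0, 0.708, 0.706, 0.0]
wrist_force: [0.0, 0.5, -1.1]
grip_width: 20.0
gripper_force: 30.0
[array([ 401.13, -285.76,  124.46])]
[array([0.0005, 0.001 , 0.0593]), array([ 0.0013,  0.    , -0.0046])]
327 212
[[326.4692008  218.48487941]]
```

View pics/w3.png

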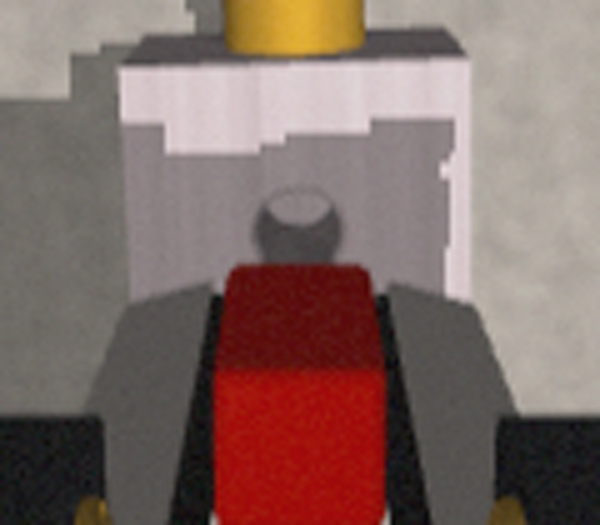

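The crop shows the shank (centre about 298) lined up over the bore (centre about 298) in x. Now I lower gently.

```bash
python3 -m handwheel '{"dp":[[0.0005,0,0.008],[0.0005,0,0.016],[0.0005,0,0.022],[0.0005,0,0.025],[0.0005,0,0.025]],"delta_rot":[[0,0,0],[0,0,0],[0,0,0],[0,0,0],[0,0,0]]}'
python3 -m handwheel '{"dp":[[0,0,0.003],[0,0,0.006],[0,0,0.009],[0,0,0.01],[0,0,0.01]],"delta_rot":[[0,0,0],[0,0,0],[0,0,0],[0,0,0],[0,0,0]]}'
```

```text
clock: 5.75
ee_pos: [400.4, -285.4, 103.3]
tool_rot: [-0.001, 0.708, 0.706, -0.0]
wrist_force: [-0.7, 0.4, -1.1]
grip_width: 19.7
gripper_force: 30.0
clock: 6.17
ee_pos: [400.7, -285.4, 95.9]
tool_rot: [-0.0, 0.708, 0.706, -0.0]
wrist_force: [-0.1, -0.5, 0.4]
grip_width: 20.0
gripper_force: 30.0
```

```bash
python3 -m handwheel '{"dp":[[0,0,0.006],[0,0,0.012],[0,0,0.018],[0,0,0.022],[0,0,0.022]],"delta_rot":[[0,0,0],[0,0,0],[0,0,0],[0,0,0],[0,0,0]]}'
python3 -m handwheel '{"dp":[[0,0,0.001],[0,0,0.001],[0,0,0.001]],"delta_rot":[[0,0,0],[0,0,0],[0,0,0]]}'
```

```text
clock: 6.58
ee_pos: [400.5, -285.3, 77.7]
tool_rot: [-0.0, 0.708, 0.706, -0.0]
wrist_force: [-0.7, 0.3, -1.1]
grip_width: 19.7
gripper_force: 30.0
clock: 6.83
ee_pos: [400.9, -285.5, 77.8]
tool_rot: [0.0, 0.708, 0.706, -0.0]
wrist_force: [0.2, -0.3, -0.3]
grip_width: 19.9
gripper_force: 30.0
```

```bash
python3 -m handwheel '{"dp":[[0,0,0],[0,0,0],[0,0,0],[0,0,0]],"delta_rot":[[0,0,0],[0,0,0],[0,0,0],[0,0,0]]}' 0
python3 -m handwheel '{"dp":[[0,0,-0.02],[0,0,-0.06],[0,0,-0.1],[0,0,-0.15],[0,0,-0.2]],"delta_rot":[[0,0,0],[0,0,0],[0,0,0],[0,0,0],[0,0,0]]}'
python3 -m handwheel '{"dp":[[0,0,0],[0,0,0]],"delta_rot":[[0,0,0],[0,0,0]]}'
python3 - <<'E'
from h import *
p,d=snap('wrist');red=lambda r,g,b:(r>120)&(g<60)&(b<60)
u,v=proj('wrist',[[401,-286,89]])[0].astype(int); print(u,v,topface('wrist',(u-25,v-22,u+25,v+22),red))
p,d=snap('top')
# housing & bar in top view
print(topface('top',(300,195,340,232),lambda r,g,b:(b>110)&(r<90),ztol=30))
s=p[185:240,280:360]; D=d[185:240,280:360]
cv2.imwrite('pics/bar.png',cv2.resize(s,(800,550),interpolation=cv2.INTER_CUBIC)[:,:,::-1])
for v in range(196,240,3): print(v,pts('top',[(u,v) for u in (306,312,320,328,334)])[:, [0,2]].round(0).tolist())
E
```

```text
clock: 7.17
ee_pos: [400.9, -285.4, 77.8]
tool_rot: [0.0, 0.708, 0.706, 0.0]
wrist_force: [0.4, 0.1, -0.1]
grip_width: 42.9
gripper_force: 0.0
clock: 7.58
ee_pos: [399.9, -285.7, 238.8]
tool_rot: [-0.001, 0.709, 0.706, -0.001]
wrist_force: [0.9, 1.3, 0.9]
grip_width: 46.9
gripper_force: 0.0
clock: 7.75
ee_pos: [402.1, -285.3, 239.3]
tool_rot: [0.001, 0.708, 0.707, 0.002]
wrist_force: [0.6, -0.5, -0.7]
grip_width: 46.7
gripper_force: 0.0
324 195 (array([ 401.1, -286.7,   89.3]), array([18. , 17.4]), 0.2, 269)
(array([551.7,  13.6, 113.4]), array([113.8, 117.2]), 6.0, 889)
196 [[610.0, 110.0], [610.0, 109.0], [610.0, 106.0], [609.0, 107.0], [626.0, -5.0]]
199 [[600.0, 107.0], [599.0, 108.0], [599.0, 108.0], [598.0, 107.0], [614.0, -0.0]]
202 [[589.0, 106.0], [587.0, 115.0], [587.0, 113.0], [587.0, 111.0], [603.0, -3.0]]
205 [[580.0, 93.0], [577.0, 112.0], [577.0, 112.0], [576.0, 110.0], [590.0, 7.0]]
208 [[566.0, 117.0], [566.0, 115.0], [566.0, 109.0], [566.0, 110.0], [564.0, 119.0]]
211 [[555.0, 118.0], [556.0, 112.0], [554.0, 120.0], [554.0, 117.0], [554.0, 114.0]]
214 [[545.0, 114.0], [545.0, 112.0], [545.0, 110.0], [543.0, 119.0], [543.0, 115.0]]
217 [[534.0, 122.0], [535.0, 109.0], [534.0, 113.0], [532.0, 125.0], [531.0, 127.0]]
220 [[523.0, 117.0], [523.0, 120.0], [518.0, 157.0], [518.0, 157.0], [522.0, 110.0]]
223 [[508.0, 168.0], [509.0, 155.0], [512.0, 120.0], [512.0, 114.0], [511.0, 117.0]]
226 [[502.0, 123.0], [502.0, 113.0], [502.0, 114.0], [500.0, 120.0], [500.0, 116.0]]
229 [[492.0, 115.0], [493.0, 99.0], [494.0, 78.0], [497.0, 40.0], [499.0, 17.0]]
232 [[488.0, 29.0], [490.0, 3.0], [490.0, 1.0], [489.0, 0.0], [488.0, 6.0]]
235 [[480.0, -8.0], [479.0, -3.0], [479.0, -1.0], [479.0, -15.0], [478.0, -4.0]]
238 [[469.0, -4.0], [468.0, 3.0], [467.0, -0.0], [467.0, 3.0], [466.0, 3.0]]
```

View pics/bar.png

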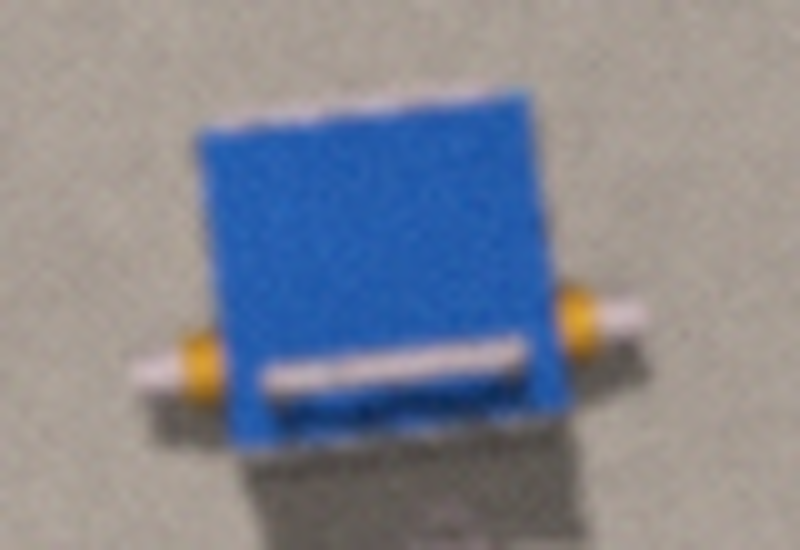

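The pin's top is at z = 89.3, over the bore, so it is fully home. The crop shows the flap slightly ajar, with the bar from crop (265,380) to (525,350), centre px (319.5,221.5), z about 155. The housing's yaw is about 0.11. Moving above the bar.

Run:
```python
from h import *
P=pts('top',[(280+.1*265,185+38),(280+.1*525,185+35)],z=152); print(P)
print(rows([510,12,300],0.11))
```

```text
[[509.22917411  53.12844845 152.        ]
 [517.88329381 -36.74485864 152.        ]]
[array([ 0.3714,  0.1357, -0.0782]), array([ 2.000e-04, -1.400e-03, -2.139e-01])]
```

```bash
python3 -m handwheel '{"dp":[[0.04,0.015,-0.02],[0.09,0.03,-0.05],[0.14,0.045,-0.07],[0.19,0.06,-0.078],[0.24,0.08,-0.078]],"delta_rot":[[0,0,-0.21],[0,0,-0.21],[0,0,-0.21],[0,0,-0.21],[0,0,-0.21]]}'
python3 -m handwheel '{"dp":[[0.045,0.015,0],[0.09,0.028,0],[0.13,0.038,0],[0.13,0.038,0],[0.13,0.038,0]],"delta_rot":[[0,0,0],[0,0,0],[0,0,0],[0,0,0],[0,0,0]]}'
python3 -m handwheel '{"dp":[[0,0,0],[0,0,0],[0,0,0]],"delta_rot":[[0,0,0],[0,0,0],[0,0,0]]}' 0.2
python3 - <<'E'
from h import *
p,d=snap('wrist'); cv2.imwrite('pics/w4.png',p[:,:,::-1]); print(observe()['ee_pos'],q2R(observe()['tool_rot']).round(3))
print(proj('wrist',[[509.2,53.1,152],[517.9,-36.7,152]]))
E
```

```text
clock: 8.27
ee_pos: [459.9, -106.1, 300.1]
tool_rot: [-0.0, 0.668, 0.744, 0.001]
wrist_force: [-0.1, -0.9, 1.0]
grip_width: 46.8
gripper_force: 0.0
clock: 8.68
ee_pos: [478.6, 0.2, 297.9]
tool_rot: [-0.0, 0.667, 0.745, -0.002]
wrist_force: [-0.1, -0.4, -0.6]
grip_width: 47.4
gripper_force: 0.0
clock: 8.93
ee_pos: [478.9, -2.3, 299.0]
tool_rot: [-0.0, 0.669, 0.743, -0.0]
wrist_force: [0.3, 0.3, -0.1]
grip_width: 55.6
gripper_force: 0.0
[478.93517926  -2.12501931 299.12377544] [[-0.105  0.994 -0.   ]
 [ 0.994  0.105  0.   ]
 [ 0.    -0.    -1.   ]]
[[360.48410973 148.03072332]
 [357.59662985 228.99360352]]
```

View pics/w4.png

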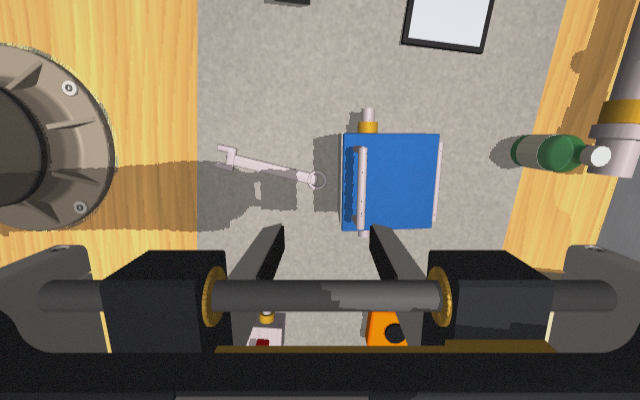

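The wrist view shows the bar running from (362,147) to (361,229), over the blue flap whose front edge is at u=341 and hinge edge at u=436. The wrench lies at (270,170), out of the way.

Run:
```python
from h import *
z=load('wrist')
for v in (155,170,185,200,215):
    P=pts('wrist',[(u,v) for u in range(352,372)]); c=z['p'][v,352:372].astype(int); m=(P[:,2]>140)
    print(v,P[m].mean(0).round(1),P[m][:,0].min().round(1),P[m][:,0].max().round(1),[tuple(x) for x in c[::4]], P[:,2].round(0)[::3])
print(pts('wrist',[(361.5,147),(361.5,229)],z=152),pts('wrist',[(341.5,134),(341.5,229)],z=118))
P=pts('wrist',[(u,180) for u in range(368,440,6)]); print(P.round(0)[:,[0,2]].tolist())
print(pts('wrist',[(438.5,145),(434,215),(436,180)]))
```

```text
155 [511.1  46.3 157.1] 507.1 515.3 [(np.int64(36), np.int64(74), np.int64(119)), (np.int64(48), np.int64(114), np.int64(189)), (np.int64(174), np.int64(161), np.int64(164)), (np.int64(227), np.int64(216), np.int64(218)), (np.int64(54), np.int64(115), np.int64(190))] [120. 120. 156. 158. 157. 118. 118.]
170 [513.2  30.7 157.2] 509.2 517.8 [(np.int64(36), np.int64(73), np.int64(118)), (np.int64(48), np.int64(112), np.int64(187)), (np.int64(187), np.int64(173), np.int64(175)), (np.int64(219), np.int64(204), np.int64(207)), (np.int64(51), np.int64(112), np.int64(187))] [121. 118. 156. 157. 158. 117. 119.]
185 [514.3  14.6 157.1] 510.5 518.7 [(np.int64(34), np.int64(68), np.int64(108)), (np.int64(55), np.int64(113), np.int64(186)), (np.int64(196), np.int64(181), np.int64(183)), (np.int64(211), np.int64(195), np.int64(198)), (np.int64(56), np.int64(112), np.int64(187))] [120. 119. 156. 159. 156. 118. 117.]
200 [516.5  -1.7 157.5] 512.3 520.8 [(np.int64(40), np.int64(73), np.int64(118)), (np.int64(62), np.int64(104), np.int64(159)), (np.int64(207), np.int64(190), np.int64(196)), (np.int64(
[... 212 characters left out ...]
86), np.int64(86), np.int64(98)), (np.int64(209), np.int64(192), np.int64(195)), (np.int64(170), np.int64(155), np.int64(159)), (np.int64(57), np.int64(112), np.int64(187))] [120. 121. 157. 158. 157. 119. 118.]
[[510.12871504  54.27992013 152.        ]
 [522.29759114 -36.23939584 152.        ]] [[489.15214777  65.65454535 118.        ]
 [502.80979947 -49.76560945 118.        ]]
[[528.0, 117.0], [535.0, 117.0], [542.0, 116.0], [550.0, 115.0], [557.0, 115.0], [565.0, 113.0], [572.0, 112.0], [579.0, 113.0], [587.0, 111.0], [595.0, 110.0], [603.0, 108.0], [611.0, 108.0]]
[[607.88784273  65.28538228 107.74066264]
 [618.80233482 -21.6723949  108.73266922]
 [612.43619298  23.0583497  109.36543633]]
```

Consistency check: hinge at (614,21,100), flap ajar by about 0.13, bar axis at (516.5,9,153). That matches the measured hinge edge (613,23). Next I'll grip the bar.

```bash
python3 -c "
from h import *
print(rows([516.5,9,200],.12),rows([516.5,9,151],.12))"
```

```text
[array([0.0089, 0.0482, 0.1239]), array([-0.0006, -0.0001, -0.0278])] [array([0.0089, 0.0482, 0.1851]), array([-0.0006, -0.0001, -0.0278])]
```

```bash
python3 -m handwheel '{"dp":[[0.009,0.048,0.03],[0.009,0.048,0.07],[0.009,0.048,0.1],[0.009,0.048,0.115],[0.009,0.048,0.115]],"delta_rot":[[0,0,-0.028],[0,0,-0.028],[0,0,-0.028],[0,0,-0.028],[0,0,-0.028]]}' -0.36
python3 -m handwheel '{"dp":[[0,0,0],[0,0,0],[0,0,0],[0,0,0]],"delta_rot":[[0,0,0],[0,0,0],[0,0,0],[0,0,0]]}'
python3 -c "
from h import *
print(rows([516.5,9,151],.12))"
```

```text
clock: 9.4
ee_pos: [515.1, 9.3, 205.3]
tool_rot: [-0.001, 0.663, 0.748, -0.002]
wrist_force: [-0.5, -0.4, 0.2]
grip_width: 30.4
gripper_force: 0.0
clock: 9.73
ee_pos: [517.1, 10.3, 208.5]
tool_rot: [0.0, 0.663, 0.749, 0.001]
wrist_force: [1.1, 0.2, -0.1]
grip_width: 30.3
gripper_force: 0.0
[array([-0.0016, -0.001 ,  0.0719]), array([ 0.0038, -0.002 ,  0.004 ])]
```

```bash
python3 -m handwheel '{"dp":[[-0.001,-0.001,0.02],[-0.001,-0.001,0.045],[-0.001,-0.001,0.065],[-0.001,-0.001,0.072],[-0.001,-0.001,0.072]],"delta_rot":[[0,0,0],[0,0,0],[0,0,0],[0,0,0],[0,0,0]]}'
python3 -m handwheel '{"dp":[[0,0,0],[0,0,0],[0,0,0],[0,0,0],[0,0,0]],"delta_rot":[[0,0,0],[0,0,0],[0,0,0],[0,0,0],[0,0,0]]}' -1
python3 - <<'E'
from h import *
f=np.linspace(.491,2.06,21); c=112.4/800
for i in range(4):
    g=f[i*5:i*5+6]; print([[0,float((c*(np.cos(g[0])-np.cos(x))).round(4)),float((-c*(np.sin(x)-np.sin(g[0]))).round(4))] for x in g[1:]])
E
```

```text
clock: 10.15
ee_pos: [515.4, 9.3, 149.3]
tool_rot: [-0.0, 0.663, 0.749, -0.001]
wrist_force: [-0.3, 0.1, 0.6]
grip_width: 30.3
gripper_force: 0.0
clock: 10.57
ee_pos: [515.5, 9.3, 150.0]
tool_rot: [-0.0, 0.663, 0.749, -0.0]
wrist_force: [-4.9, -0.8, 4.0]
grip_width: 8.9
gripper_force: 30.0
[[0, 0.0056, -0.0095], [0, 0.0119, -0.0185], [0, 0.0189, -0.0271], [0, 0.0265, -0.035], [0, 0.0347, -0.0423]]
[[0, 0.0088, -0.0067], [0, 0.0181, -0.0126], [0, 0.0278, -0.0178], [0, 0.0379, -0.0222], [0, 0.0483, -0.0258]]
[[0, 0.0107, -0.0028], [0, 0.0215, -0.0047], [0, 0.0325, -0.0058], [0, 0.0435, -0.0061], [0, 0.0545, -0.0054]]
[[0, 0.0109, 0.0015], [0, 0.0217, 0.0038], [0, 0.0322, 0.007], [0, 0.0425, 0.011], [0, 0.0524, 0.0158]]
```

```bash
python3 -m handwheel '{"dp":[[0,0.0056,-0.0095],[0,0.0119,-0.0185],[0,0.0189,-0.0271],[0,0.0265,-0.035],[0,0.0347,-0.0423]],"delta_rot":[[0,0,0],[0,0,0],[0,0,0],[0,0,0],[0,0,0]]}'
python3 -m handwheel '{"dp":[[0,0.0088,-0.0067],[0,0.0181,-0.0126],[0,0.0278,-0.0178],[0,0.0379,-0.0222],[0,0.0483,-0.0258]],"delta_rot":[[0,0,0],[0,0,0],[0,0,0],[0,0,0],[0,0,0]]}'
```

```text
clock: 10.98
ee_pos: [541.3, 12.0, 184.2]
tool_rot: [-0.002, 0.663, 0.749, -0.002]
wrist_force: [-23.8, -4.2, 21.2]
grip_width: 8.9
gripper_force: 30.0
clock: 11.4
ee_pos: [582.4, 16.3, 205.7]
tool_rot: [0.0, 0.663, 0.749, -0.0]
wrist_force: [-4.4, -6.3, 2.0]
grip_width: 8.7
gripper_force: 30.0
```

```bash
python3 -m handwheel '{"dp":[[0,0.0107,-0.0028],[0,0.0215,-0.0047],[0,0.0325,-0.0058],[0,0.0435,-0.0061],[0,0.0545,-0.0054]],"delta_rot":[[0,0,0],[0,0,0],[0,0,0],[0,0,0],[0,0,0]]}'
python3 -m handwheel '{"dp":[[0,0.0109,0.0015],[0,0.0217,0.0038],[0,0.0322,0.007],[0,0.0425,0.011],[0,0.0524,0.0158]],"delta_rot":[[0,0,0],[0,0,0],[0,0,0],[0,0,0],[0,0,0]]}'
python3 -m handwheel '{"dp":[[0,0,0],[0,0,0],[0,0,0]],"delta_rot":[[0,0,0],[0,0,0],[0,0,0]]}'
```

```text
clock: 11.82
ee_pos: [625.9, 21.6, 209.6]
tool_rot: [0.001, 0.663, 0.749, -0.0]
wrist_force: [-1.9, -6.0, -1.6]
grip_width: 9.0
gripper_force: 30.0
clock: 12.23
ee_pos: [667.7, 26.6, 196.9]
tool_rot: [0.001, 0.663, 0.749, -0.0]
wrist_force: [-0.2, -5.4, 3.8]
grip_width: 8.8
gripper_force: 30.0
clock: 12.48
ee_pos: [667.7, 26.7, 196.8]
tool_rot: [0.001, 0.663, 0.749, -0.0]
wrist_force: [2.3, -5.4, 0.8]
grip_width: 9.0
gripper_force: 30.0
```

```bash
python3 -m handwheel '{"dp":[[0,0,0],[0,0,0],[0,0,0]],"delta_rot":[[0,0,0],[0,0,0],[0,0,0]]}' -0.5
python3 -m handwheel '{"dp":[[0,0,-0.02],[0,0,-0.06],[0,0,-0.1],[0,0,-0.14],[0,0,-0.17]],"delta_rot":[[0,0,0],[0,0,0],[0,0,0],[0,0,0],[0,0,0]]}'
python3 -c "
from h import *
print(observe()['joint_pos'].round(2),rows([552,14,330],.12+np.pi/2))"
```

```text
clock: 12.73
ee_pos: [666.9, 28.2, 196.2]
tool_rot: [0.0, 0.663, 0.749, 0.0]
wrist_force: [0.4, 0.2, -1.4]
grip_width: 22.8
gripper_force: 0.0
clock: 13.15
ee_pos: [666.9, 27.8, 334.8]
tool_rot: [0.001, 0.663, 0.749, 0.001]
wrist_force: [0.6, -0.2, 0.8]
grip_width: 23.2
gripper_force: 0.0
[-0.72  0.43  0.84  1.52 -0.33  1.33  0.27] [array([ 0.0004, -0.1447,  0.0058]), array([ 3.0000e-03,  2.5000e-03, -2.9962e+00])]
```

```bash
python3 -m handwheel '{"dp":[[0,-0.05,0],[0,-0.1,0],[0,-0.144,0.0],[0,-0.144,0],[0,-0.144,0]],"delta_rot":[[0,0,-0.23],[0,0,-0.46],[0,0,-0.7],[0,0,-1],[0,0,-1]]}'
python3 -m handwheel '{"dp":[[0,0,0],[0,0,0],[0,0,0],[0,0,0],[0,0,0]],"delta_rot":[[0,0,-0.23],[0,0,-0.46],[0,0,-0.7],[0,0,-1],[0,0,-1]]}'
python3 -m handwheel '{"dp":[[0,0,0],[0,0,0],[0,0,0],[0,0,0],[0,0,0]],"delta_rot":[[0,0,-0.23],[0,0,-0.46],[0,0,-0.7],[0,0,-1],[0,0,-1]]}'
python3 -m handwheel '{"dp":[[0,0,0],[0,0,0],[0,0,0]],"delta_rot":[[0,0,0],[0,0,0],[0,0,0]]}'
python3 - <<'E'
from h import *
p,d=snap('wrist'); cv2.imwrite('pics/w5.png',p[:,:,::-1]); s=observe(); print(s['ee_pos'],s['joint_pos'].round(2),rows([554.8,13.7,300],.12+np.pi/2))
print(proj('wrist',[[554.8,13.7,92]]))
E
```

```text
clock: 13.57
ee_pos: [550.9, 14.0, 333.0]
tool_rot: [-0.0, 0.442, 0.897, 0.002]
wrist_force: [0.2, 0.6, 0.3]
grip_width: 23.3
gripper_force: 0.0
clock: 13.98
ee_pos: [552.3, 14.0, 332.2]
tool_rot: [0.0, 0.195, 0.981, 0.0]
wrist_force: [-0.3, -0.9, 0.1]
grip_width: 23.4
gripper_force: 0.0
clock: 14.4
ee_pos: [552.3, 13.9, 332.2]
tool_rot: [0.0, -0.065, 0.998, 0.0]
wrist_force: [0.5, 0.0, 0.4]
grip_width: 23.7
gripper_force: 0.0
clock: 14.65
ee_pos: [552.3, 13.9, 332.0]
tool_rot: [0.0, -0.06, 0.998, 0.0]
wrist_force: [0.6, -0.3, 0.1]
grip_width: 23.5
gripper_force: 0.0
[552.30303589  13.83946449 331.946717  ] [-0.72  0.15  0.66  1.77 -0.1   1.25  1.66] [array([-0.0031, -0.0006,  0.0399]), array([0.0001, 0.0002, 0.0009])]
[[326.28803813 184.27691121]]
```

View pics/w5.png

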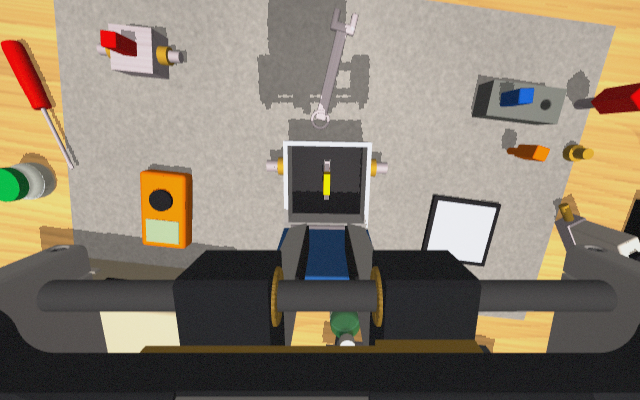

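The wrist view shows the housing open, with the flap back and the red pin in its block at upper left (120,40). The yellow tab top is at about (326,185), where (554.8,13.7,92) should project.

Run:
```python
from h import *
yel=lambda r,g,b:(r>130)&(g>120)&(b<90)
print(topface('wrist',(310,155,345,215),yel))
L=load('wrist');c=L['p'].astype(int);m=yel(c[...,0],c[...,1],c[...,2]);v,u=np.nonzero(m[155:215,310:345]);print(u.min()+310,u.max()+310,v.min()+155,v.max()+155,u.mean()+310)
for vv in (168,172,178,184,190,196):
  uu=np.nonzero(m[vv,310:345])[0]+310; print(vv,uu.min() if len(uu) else None,uu.max() if len(uu) else None,pts('wrist',[(326,vv)])[0].round(0))
print(rows([554.5,13.7,180],.12+np.pi/2),rows([554.5,13.7,74],.12+np.pi/2))
```

```text
(array([554.7,  13.2,  92.4]), array([28.5,  8.6]), 7.0, 135)
323 329 174 194 326.15
168 None None [536.  11.  57.]
172 None None [541.  12.  66.]
178 324 329 [546.  12.  93.]
184 323 329 [554.  13.  93.]
190 323 329 [563.  14.  93.]
196 None None [579.  16.  57.]
[array([-0.0027, -0.0005,  0.1899]), array([0.0001, 0.0002, 0.0009])] [array([-0.0027, -0.0005,  0.3224]), array([0.0001, 0.0002, 0.0009])]
```

```bash
python3 -m handwheel '{"dp":[[-0.003,0,0.04],[-0.003,0,0.09],[-0.003,0,0.14],[-0.003,0,0.18],[-0.003,0,0.19]],"delta_rot":[[0,0,0],[0,0,0],[0,0,0],[0,0,0],[0,0,0]]}' -0.4
python3 -m handwheel '{"dp":[[0,0,0],[0,0,0],[0,0,0]],"delta_rot":[[0,0,0],[0,0,0],[0,0,0]]}'
python3 -c "
from h import *
print(rows([554.7,13.5,74],.12+np.pi/2))"
```

```text
clock: 15.12
ee_pos: [552.2, 14.0, 175.5]
tool_rot: [-0.003, -0.061, 0.998, -0.001]
wrist_force: [-1.0, 0.5, 0.6]
grip_width: 28.1
gripper_force: 0.0
clock: 15.37
ee_pos: [555.9, 14.1, 181.9]
tool_rot: [0.001, -0.061, 0.998, 0.0]
wrist_force: [-0.2, -0.2, 0.7]
grip_width: 28.2
gripper_force: 0.0
[array([ 0.0019, -0.0006,  0.1349]), array([0.0006, 0.005 , 0.003 ])]
```

```bash
python3 -m handwheel '{"dp":[[0.001,-0.0005,0.03],[0.001,-0.0005,0.07],[0.001,-0.0005,0.1],[0.001,-0.0005,0.12],[0.001,-0.0005,0.134]],"delta_rot":[[0,0,0],[0,0,0],[0,0,0],[0,0,0],[0,0,0]]}'
python3 -m handwheel '{"dp":[[0,0,0],[0,0,0],[0,0,0]],"delta_rot":[[0,0,0],[0,0,0],[0,0,0]]}'
python3 -m handwheel '{"dp":[[0,0,0],[0,0,0],[0,0,0],[0,0,0]],"delta_rot":[[0,0,0],[0,0,0],[0,0,0],[0,0,0]]}' -1
```

```text
clock: 15.78
ee_pos: [554.6, 13.9, 72.8]
tool_rot: [0.001, -0.061, 0.998, 0.0]
wrist_force: [-0.3, 0.4, -1.8]
grip_width: 28.2
gripper_force: 0.0
clock: 16.03
ee_pos: [555.0, 13.6, 74.2]
tool_rot: [0.001, -0.061, 0.998, 0.0]
wrist_force: [0.6, 0.1, 0.0]
grip_width: 28.4
gripper_force: 0.0
clock: 16.37
ee_pos: [554.3, 13.7, 73.3]
tool_rot: [0.0, -0.061, 0.998, 0.0]
wrist_force: [-1.8, 0.7, 7.3]
grip_width: 10.1
gripper_force: 30.0
```

```bash
python3 -m handwheel '{"dp":[[0,0,-0.008],[0,0,-0.02],[0,0,-0.04],[0,0,-0.065],[0,0,-0.09]],"delta_rot":[[0,0,0],[0,0,0],[0,0,0],[0,0,0],[0,0,0]]}'
python3 -m handwheel '{"dp":[[0,0,-0.03],[0,0,-0.06],[0,0,-0.09],[0,0,-0.12],[0,0,-0.15]],"delta_rot":[[0,0,0],[0,0,0],[0,0,0],[0,0,0],[0,0,0]]}'
python3 -m handwheel '{"dp":[[0,0,0],[0,0,0],[0,0,0]],"delta_rot":[[0,0,0],[0,0,0],[0,0,0]]}'
python3 -c "
from h import *
print(rows([626,262,184],.12+np.pi/2))"
```

```text
clock: 16.78
ee_pos: [553.6, 13.2, 146.0]
tool_rot: [-0.0, -0.061, 0.998, -0.0]
wrist_force: [0.2, -1.2, -1.5]
grip_width: 10.0
gripper_force: 30.0
clock: 17.2
ee_pos: [553.6, 13.1, 266.7]
tool_rot: [0.0, -0.061, 0.998, 0.0]
wrist_force: [-0.6, 0.3, -1.2]
grip_width: 9.8
gripper_force: 30.0
clock: 17.45
ee_pos: [553.5, 13.6, 264.5]
tool_rot: [-0.0, -0.061, 0.998, 0.0]
wrist_force: [-1.6, -0.1, -1.6]
grip_width: 10.1
gripper_force: 30.0
[array([-0.1278,  0.2972,  0.1007]), array([ 0.0005, -0.0006,  0.0037])]
```

```bash
python3 -m handwheel '{"dp":[[0,0.03,0],[0,0.07,0],[-0.005,0.115,0],[-0.02,0.16,0],[-0.05,0.2,0]],"delta_rot":[[0,0,0],[0,0,0],[0,0,0],[0,0,0],[0,0,0]]}'
python3 -m handwheel '{"dp":[[-0.03,0.035,0.02],[-0.06,0.07,0.05],[-0.077,0.09,0.08],[-0.078,0.097,0.1],[-0.078,0.097,0.1]],"delta_rot":[[0,0,0],[0,0,0],[0,0,0],[0,0,0],[0,0,0]]}'
python3 -m handwheel '{"dp":[[0,0,0],[0,0,0],[0,0,0],[0,0,0],[0,0,0]],"delta_rot":[[0,0,0],[0,0,0],[0,0,0],[0,0,0],[0,0,0]]}'
python3 - <<'E'
from h import *
print(observe()['ee_pos'],observe()['qd'].round(3),rows([626,262,184],.12+np.pi/2))
p,d=snap('scene'); cv2.imwrite('pics/s2.png',cv2.resize(p[100:320,150:550],(800,440))[:,:,::-1])
E
```

```text
clock: 17.87
ee_pos: [572.2, 179.1, 263.9]
tool_rot: [-0.001, -0.061, 0.998, 0.0]
wrist_force: [1.7, -0.1, -1.2]
grip_width: 9.9
gripper_force: 30.0
clock: 18.28
ee_pos: [624.3, 263.0, 178.9]
tool_rot: [-0.003, -0.062, 0.998, -0.002]
wrist_force: [-1.1, -1.2, -2.2]
grip_width: 9.9
gripper_force: 30.0
clock: 18.7
ee_pos: [627.0, 261.5, 185.9]
tool_rot: [0.001, -0.061, 0.998, 0.0]
wrist_force: [-0.2, 0.2, -2.0]
grip_width: 9.9
gripper_force: 30.0
[626.95821244 261.45688271 185.87742693] [-0.002  0.008 -0.005  0.001 -0.    -0.003  0.002] [array([0.0011, 0.0008, 0.0023]), array([0.0017, 0.0026, 0.0024])]
```

View pics/s2.png

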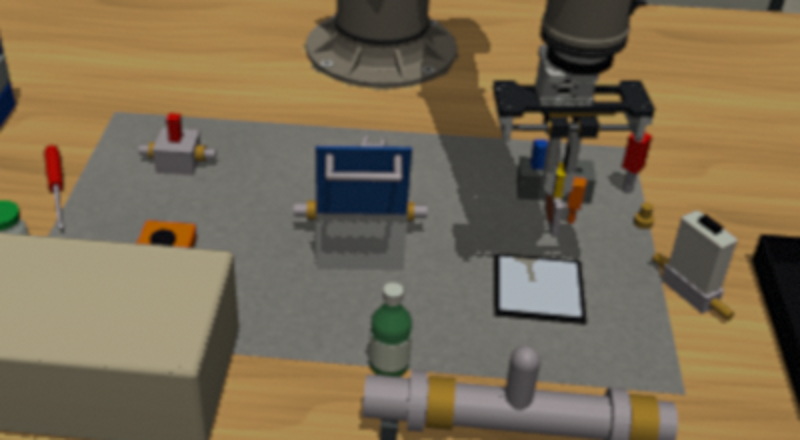

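The picture shows the red pin standing in the block at (174,140), the flap upright at (362,180), and the plate held upright over the panel at about (555,200). The bystanders are untouched. I'll let it settle, then hand in.

```bash
python3 -m handwheel '{"dp":[[0,0,0],[0,0,0],[0,0,0],[0,0,0],[0,0,0]],"delta_rot":[[0,0,0],[0,0,0],[0,0,0],[0,0,0],[0,0,0]]}'
python3 -c "
from plant import workorder
print(workorder.hand_in())"
```

```text
clock: 19.17
ee_pos: [626.6, 261.9, 184.6]
tool_rot: [-0.0, -0.061, 0.998, -0.0]
wrist_force: [0.6, 0.1, -1.6]
grip_width: 9.7
gripper_force: 30.0
the job is handed in; nothing more can be done
None
```

I handed the job in at about 19 s: the red pin is fully home in the block's bore, the flap is open at about 1.7 rad, and the filter plate is held upright about 15 cm above the middle of the panel. In the last picture the other things on the bench look undisturbed; the hand-in returned no verdict.

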